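# Seat a plane iron on the locating pin of its honing holder

### The arm

A 7-joint arm with a two-finger parallel gripper is mounted at the origin on the work surface; the furniture and walls round the work are solid. World frame = base frame: x ahead of the robot, y to its left, z up, the work surface at z = 0. Lengths are in m, angles in rad, forces in N, time in s.
With the tool pointing down it reaches from about 0.425 to 0.925 m from the base axis. Payload 6.8 kg.
Tool frame: the origin (TCP) lies on the centre line of the jaws, within the pads' length; the fingertips stand 17 mm ahead of it and the grasp point (between the pads) lies 2 mm behind it; z points along the fingers, x is the direction in which the jaws open and shut, and the axes are right-handed (so a half turn about z gives the same grasp; the last joint's range is limited). The gripper opens to 88 mm and grips with 3 to 60 N. Pads are 20 mm wide; open, the fingers measure 115 mm over their backs; the gripper's body (75 mm by 178 mm) begins 61 mm behind the grasp point.
Start: joints at [1.17, 0.477, 0.022, 1.555, -0.011, 1.109, -0.083], TCP at [0.195, -0.646, 0.24] pointing down, gripper open.
Joint ranges: [-2.96, 2.96], [-0.34, 2.1], [-1.41, 1.46], [0.24, 2.44], [-1.37, 4.51], [0.17, 1.92], [-2.96, 2.96]. Speed limits (rad/s): [2.39, 2.39, 3.14, 3.14, 3.14, 3.14, 3.14].

### API

Orientations are given as a unit quaternion [w, x, y, z].
In Python, from plant import env gives the robot as it stands. The module is installed in compiled form; this text tells all that it offers.
- The arm moves only by the tool jog_arm, never from a script. Its argument "steps" is a list of rows, each a list of 6 numbers: the shift along the tool's x, y, z in units of 40 mm (1.0 is 40 mm), then the turn, a rotation vector about the tool's x, y, z in units of 6 degrees (1.0 is 6 degrees). In form: [[dx, dy, dz, rx, ry, rz], ...]. A call has 1 to 10 rows; each row is the pose to reach, as a shift and turn from the pose measured when the call began, along the tool's axes at that moment; what a row does not reach only later rows make up. A row lasts 1/8 s, in which the tool goes at most 62.5 mm and 10.7 degrees, less where a joint would pass 70% of its speed; a pose out of reach is approached as far as the arm can. A call with a gripper value outside its range is refused whole. "jaw" is the finger opening in mm, from 0 to 87.8, set as the call begins (left out, the last holds). The fingers move at their own pace and stop on an object; "squeeze" is the grip in N (left out, the last holds). Time passes only in rows, so rows that repeat a pose let the fingers close. It gives the time, the measured TCP pose, the force and the opening at its end, in the units of the state.
- env.get_state(): the state, without advancing time (a new reading comes with each control period).
- env.camera(name): name is "scene" or "top" or "wrist"; returns the picture (400x640x3 uint8, red, green, blue); there is no depth.
- env.calibration(name): a dict with "K" (3x3 intrinsics, pixels), "distortion" ([k1, k2, p1, p2, k3] as OpenCV has them; the pictures are not rectified), "R" (3x3) and "t" (3): a world point X has camera coordinates R X + t; the wrist camera has in their place "T_tool_cam" (4x4, takes a point from camera to tool coordinates, whose origin is the TCP and whose axes are the tool frame's). Camera axes: x right, y down, z forward; pixel columns grow to the right and rows downward; lengths in m; the calibration is good to about 2 mm. A picture is of the moment at which its call begins: read the wrist's pose just before it. calibration takes no time and is no camera call.
- env.sign_off(): hands the job in, once; it reports no verdict.
The state is a dict: "t": time; "q": joint angles; "joint_vel": joint speeds; "effort": joint torques, N m; "tcp_pos": TCP position; "eef_rot": TCP orientation; "force": force on the tool from outside, world axes, zero at the start; "ft_torque": the same for the moment, N m; "width": finger opening in m.
Only numpy, scipy, OpenCV 4.12 (cv2) and the standard library are available. Lean on these libraries where they do the work, as an engineer would, in place of code of your own. Each camera call takes 0.05 s, during which the arm holds its last target.

### The job

Take the plane iron off its wooden rest and lay it gently, flat, on the bed of the honing holder with its notched end towards the pin, then slide it along the bed under the two lips until the notch takes the pin. Press it home against the pin with about 8 N for a second, never with more than 12 N, then let go, leaving it flat, straight in the channel and with the bottom of its notch against the pin. Leave the wax tin, the sanding block and the tape measure where they are.

Things in the scene. Friction and masses are not known exactly. Their poses are not given: they have to be found in the camera images.
- blade_mid (a point): Centre (half-way up) of the plane iron: plain steel blade 130 x 50 x 6 mm, about 0.23 kg, flat on the wooden rest, overhanging it by some 12 mm at each side. x along it towards the notched end, y across, z up. The -x end is bevelled. Grip it across its width, at x = -30 to -42 mm, to keep the fingers clear of the cheeks when it is home.
- notch_seat (a point): Point on the blade's underside on its centre line, 51 mm from blade_mid towards the notched end: where the pin's axis stands when the notch is home. Axes as blade_mid. The open notch is in the end at x = +65 mm of the blade: 10.4 mm wide, 18 mm deep, flat bottom at x = +47 mm, mouth rounded with 6 mm radius (22 mm wide at the very end).
- blade: The plane iron as a body; origin at the centre of its underside, axes as blade_mid.
- holder: Honing holder, fixed: wooden base 200 x 100 x 14 mm carrying an aluminium bed with flat top 40 mm above the table. Origin at the centre of the underside; the blade slides home along its +x; y across, z up. From x = -95 to 20 mm the bed is a tongue, from 20 to 96 mm it is 70 mm wide with a channel between cheeks. Highest point 56 mm.
- tongue_mid (a point): Middle of the tongue's top (holder x = -40 mm, z = 40 mm). The tongue is 24 mm wide, so fingers pass down beside it, 26 mm free above the base. Lay the blade down here with its notched end not beyond holder x = 15 mm (blade_mid at about holder x = -50 mm). Axes as holder.
- channel_mouth (a point): Centre of the channel's mouth on the bed top (holder x = 30 mm, z = 40 mm). Channel 54 mm wide, x = 30 to 96 mm; flares widen the mouth to about 68 mm at x = 17 mm. From x = 40 mm each cheek carries a lip 10 mm above the bed and 5 mm in over the channel, so the blade must be slid in from the tongue, not lowered in. Axes as holder.
- pin_zone (a point): Middle of the slot in the bed's top in which the locating pin is set (holder x = 63 mm, y = 0, z = 40 mm), axes as holder. The one pin, rigid upright steel, 8 mm in diameter, 14 mm above the bed, is locked anywhere in the slot, its axis at holder x = 46 to 80 mm and y = 0, different each time; its setting is not reported: feel or see it. The notch has 1.2 mm play on it at each side.
- rest: Fixed wooden rest block 110 x 26 x 30 mm, origin at the centre of its underside, x along its length. The blade lies on it.
- wax_tin_mid (a point): Centre of the round tin of wax, 67 mm in diameter, 64 mm high; bystander.
- sand_block_mid (a point): Centre of the cork sanding block, 63 x 105 x 34 mm; bystander.
- tape_measure_mid (a point): Centre of the pocket tape measure, 37 x 77 x 62 mm; bystander.
There are look-alikes about, which are no part of the job. Of the things like the blade, leave any that is red; of the rest the smaller one is meant.

How it is judged:
On the way:
1. the iron is pressed home: notch over the pin and bearing on it with at least 4.5 N, for 0.6 s (contact force between blade and locating_pin above 4.5 N and x of locating_pin in the frame of notch_seat between -0.002 and 0.0015 m and y of locating_pin in the frame of notch_seat between -0.0025 and 0.0025 m and z of locating_pin in the frame of notch_seat between -0.001 and 0.004 m), for 0.6 s.
At the end, for the whole second after the job is handed in: The iron lies flat on the bed (within 2 mm in height, 0.04 rad), straight in the channel (within 0.09 rad), at rest, with the bottom of its notch within 1.5 mm of touching the pin and the pin within 2.5 mm of the notch's centre line (x of locating_pin in the frame of notch_seat between -0.002 and 0.0015 m and y of locating_pin in the frame of notch_seat between -0.0025 and 0.0025 m and z of locating_pin in the frame of notch_seat between 0 and 0.004 m and angle between the x axis of blade_mid and the x axis of holder, either way round below 0.09 rad and angle between blade_mid's own z axis and vertical below 0.04 rad and linear speed of blade below 0.01 m/s).
It fails at once if the iron is pressed on the pin with more than 12 N (contact force between blade and locating_pin above 12 N).
It fails at once if the iron is slammed or forced on the holder with more than 50 N (contact force between blade and holder above 50 N).
It fails at once if the wax tin is displaced by more than 20 mm (distance of wax_tin_mid from where it was at the start of the episode above 0.02 m).
It fails at once if the sanding block is displaced by more than 20 mm (distance of sand_block_mid from where it was at the start of the episode above 0.02 m).
It fails at once if the tape measure is displaced by more than 20 mm (distance of tape_measure_mid from where it was at the start of the episode above 0.02 m).
It also fails if it takes over 72 s, if anything falls off the work surface, if the arm or the gripper's body presses on something with over 40 N, if the wrist force passes 120 N, or if a joint passes its speed limit or range.

## Working session

There is one attempt and no reset: what is moved stays moved. The work goes in short steps, Python scripts to look and compute and a tool call to move; the robot and the scene stay as the last step left them, time stands still between calls to the robot, and variables do not carry over. Pictures are saved under pics/ and viewed, and the job is handed in when it is done.

Besides the shell and the picture viewer there is one more tool, called after "Request:" as a command line: name --pt "numbers of a row" for each row, then --argument value for the rest. jog_arm: Moves the arm, as the interface text tells. Its arguments: {"type":"object","properties":{"steps":{"type":"array","items":{"type":"array","items":{"type":"number"}}},"jaw":{"type":"number"},"squeeze":{"type":"number"}},"required":["steps"]}

```bash
mkdir -p pics; python3 - <<'E'
from plant import env
import cv2,numpy as np
s=env.get_state()
for k,v in s.items(): print(k,np.round(v,4))
for n in("scene","top","wrist"):
    cv2.imwrite(f"pics/{n}0.png",env.camera(n)[:,:,::-1])
    c=env.calibration(n)
    for k,v in c.items(): print(n,k,np.round(v,4).tolist())
E
```

```text
t 0.0
q [ 1.1699  0.4778  0.0223  1.5565 -0.0115  1.1093 -0.0831]
joint_vel [-0.0006 -0.0006  0.0008 -0.0001  0.0005 -0.0003 -0.0004]
effort [ 5.00000e-04 -5.82857e+01  1.53450e+00 -2.72610e+01 -5.44000e-02
  1.69000e-02  2.00000e-04]
tcp_pos [ 0.1946 -0.6457  0.2387]
eef_rot [-5.000e-04  8.027e-01 -5.964e-01 -8.000e-04]
force [-0.0048 -0.2915  0.207 ]
ft_torque [-0.0122  0.0119 -0.0071]
width 0.0876
scene K [[443.6374, 0.0, 321.064], [0.0, 443.6374, 192.3593], [0.0, 0.0, 1.0]]
scene distortion [-0.0377, 0.0, 0.0, 0.0, 0.0]
scene R [[-0.7136, -0.7005, -0.0096], [-0.2813, 0.299, -0.9118], [0.6417, -0.6479, -0.4104]]
scene t [0.3433, 0.1967, 0.9457]
top K [[377.8773, 0.0, 327.6244], [0.0, 377.8773, 200.4333], [0.0, 0.0, 1.0]]
top distortion [-0.0841, 0.0, 0.0, 0.0, 0.0]
top R [[-0.0202, -0.9998, 0.0083], [-0.9884, 0.0187, -0.151], [0.1508, -0.0113, -0.9885]]
top t [0.0001, 0.4928, 1.2251]
wrist K [[308.8945, 0.0, 316.6474], [0.0, 308.8945, 202.8958], [0.0, 0.0, 1.0]]
wrist distortion [-0.0315, 0.0, 0.0, 0.0, 0.0]
wrist T_tool_cam [[1.0, -0.0003, 0.0001, -0.0005], [0.0003, 0.9623, 0.2719, -0.0736], [-0.0001, -0.2719, 0.9623, -0.1457], [0.0, 0.0, 0.0, 1.0]]
```

View pics/scene0.png

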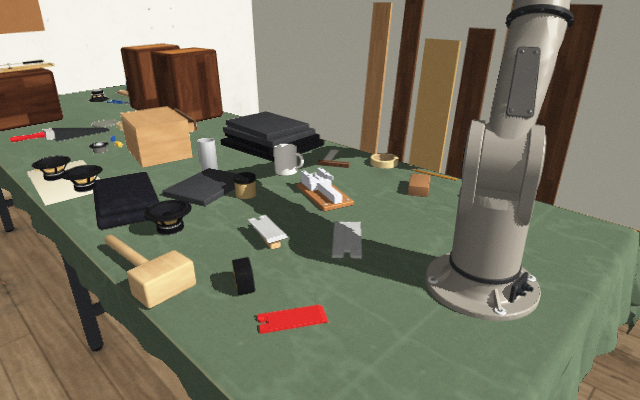

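View pics/top0.png

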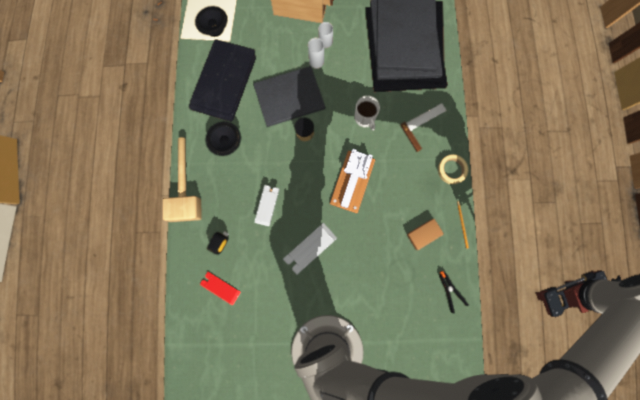

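View pics/wrist0.png

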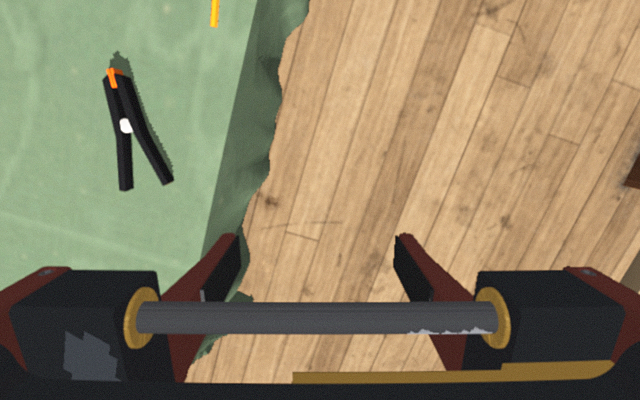

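```bash
cat > h.py <<'E'
import numpy as np, cv2
from plant import env
def ray(name,uv,state=None):
    c=env.calibration(name); 
    p=cv2.undistortPoints(np.array([[uv]],float),np.array(c["K"]),np.array(c["distortion"]))[0,0]
    d=np.array([p[0],p[1],1.])
    if name=="wrist":
        T=np.array(c["T_tool_cam"]); s=state or env.get_state()
        R=rot(s["eef_rot"]); M=R@T[:3,:3]; o=R@T[:3,3]+s["tcp_pos"]
        return o,M@d
    R=np.array(c["R"]);t=np.array(c["t"]); return -R.T@t,R.T@d
def rot(q):
    from scipy.spatial.transform import Rotation as Ro
    return Ro.from_quat([q[1],q[2],q[3],q[0]]).as_matrix()
def onz(name,uv,z,state=None):
    o,d=ray(name,uv,state); return o+d*(z-o[2])/d[2]
def proj(name,X,state=None):
    c=env.calibration(name)
    if name=="wrist":
        T=np.array(c["T_tool_cam"]); R=rot(state["eef_rot"])
        A=np.eye(4);A[:3,:3]=R;A[:3,3]=state["tcp_pos"]; M=np.linalg.inv(A@T)
        R_,t_=M[:3,:3],M[:3,3]
    else: R_,t_=np.array(c["R"]),np.array(c["t"])
    return cv2.projectPoints(np.array(X,float).reshape(-1,3),cv2.Rodrigues(R_)[0],t_,np.array(c["K"]),np.array(c["distortion"]))[0].reshape(-1,2)
def crop(img,x0,y0,x1,y1,k,fn):
    cv2.imwrite(fn,cv2.resize(img[y0:y1,x0:x1],None,fx=k,fy=k,interpolation=cv2.INTER_CUBIC))
E
python3 - <<'E'
from h import *
t=cv2.imread("pics/top0.png"); s=cv2.imread("pics/scene0.png")
a=cv2.resize(t[140:260,230:390],None,fx=5,fy=5,interpolation=cv2.INTER_CUBIC); cv2.imwrite("pics/topc.png",a)
crop(s,230,150,370,255,5.5,"pics/scenec.png")
for n,uv,z in [("blade",(266,205),.036),("holder",(353,182),.04),("big",(310,248),.006),("tin?",(304,128),.06)]: print(n,onz("top",uv,z).round(3))
E
```

```text
blade [0.481 0.197 0.036]
holder [ 0.553 -0.096  0.04 ]
big [0.337 0.053 0.006]
tin? [0.739 0.066 0.06 ]
```

View pics/topc.png

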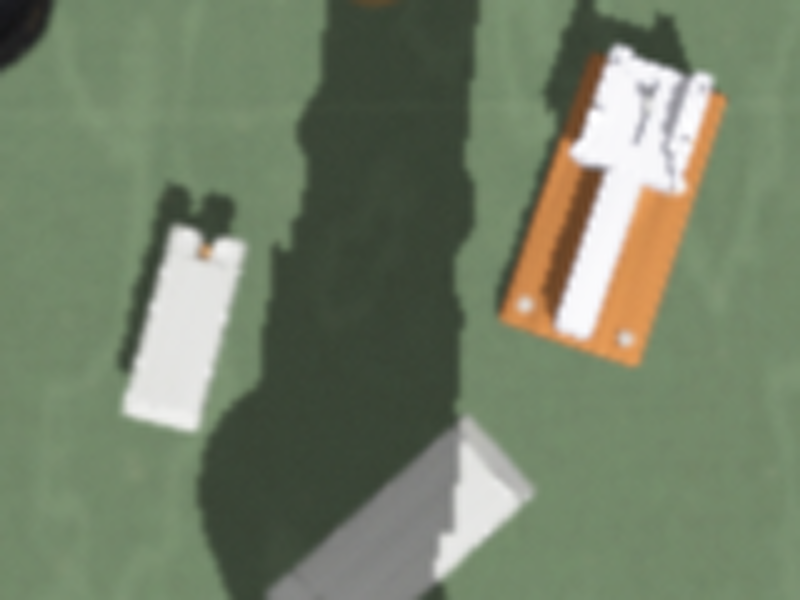

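View pics/scenec.png

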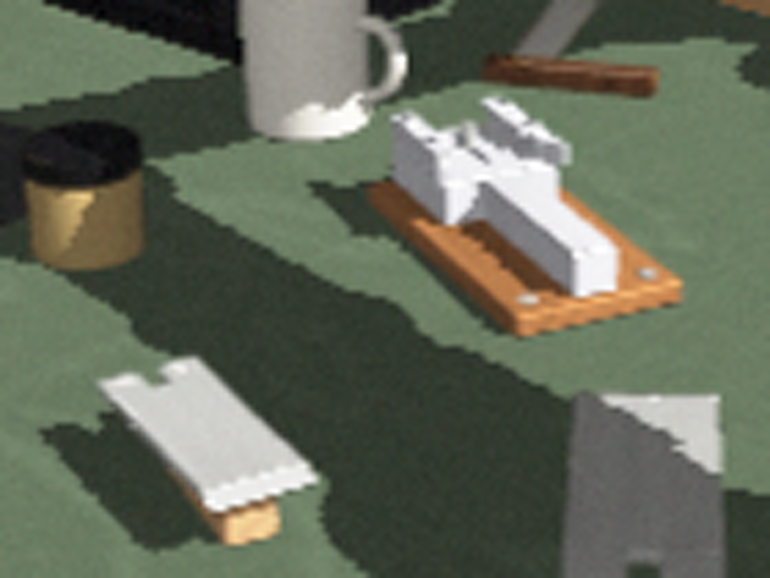

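```bash
python3 - <<'E'
from h import *
C=lambda p:(230+(p[0]+.5)/5-.5,140+(p[1]+.5)/5-.5)
# blade
t=cv2.imread("pics/top0.png"); 
m=(t.min(2)>165).astype(np.uint8); m[:,:240]=0;m[:,285:]=0;m[:170]=0;m[235:]=0
c=max(cv2.findContours(m,0,1)[0],key=cv2.contourArea)
P=np.array([onz("top",p[0],.036)[:2] for p in c])
r=cv2.minAreaRect((P*1000).astype(np.float32)); print("blade rect",r)
B=np.array([onz("top",C(p),.036)[:2] for p in [(122,412),(198,431),(172,226),(245,240)]]);print(B.round(4))
print("ctr",B.mean(0), "yaw",np.degrees([np.arctan2(*(B[2]-B[0])[::-1]),np.arctan2(*(B[3]-B[1])[::-1])]), np.linalg.norm(B[2]-B[0]),np.linalg.norm(B[1]-B[0]))
H=np.array([onz("top",C(p),.014)[:2] for p in [(500,318),(638,366),(725,95),(595,55)]]);print(H.round(4))
d=H[2]-H[1]; print("holder",np.linalg.norm(d),np.linalg.norm(H[1]-H[0]),"yaw",np.degrees(np.arctan2(d[1],d[0])),"ctr",(H[0]+H[2])/2,H.mean(0))
T=np.array([onz("top",C(p),.04)[:2] for p in [(554,330),(590,340),(605,165),(640,175)]]); print(T.round(4), np.linalg.norm(T[1]-T[0]))
a=T[:2].mean(0);b=T[2:].mean(0); print("tongue yaw",np.degrees(np.arctan2(*(b-a)[::-1])))
# base mask
b=t.astype(int);m=((b[:,:,2]-b[:,:,0])>60).astype(np.uint8);m[:,:320]=0;m[:,385:]=0;m[:140]=0;m[220:]=0
c=np.vstack([c for c in cv2.findContours(m,0,1)[0] if cv2.contourArea(c)>5])
P=np.array([onz("top",p[0],.014)[:2] for p in c]); print("holder rect",cv2.minAreaRect((P*1000).astype(np.float32)))
E
```

```text
blade rect ((480.198486328125, 195.14068603515625), (51.52379608154297, 130.9676513671875), 74.84522247314453)
[[0.4251 0.2364]
 [0.4116 0.1857]
 [0.5503 0.2037]
 [0.5397 0.1544]]
ctr [0.48167365 0.19504005] yaw [-14.64628866 -13.74373574] 0.12937811571555932 0.052451051844589855
[[ 0.4867 -0.0164]
 [ 0.452  -0.1093]
 [ 0.6402 -0.176 ]
 [ 0.6704 -0.0864]]
holder 0.19970231657698007 0.09915849447079846 yaw -19.52320125291856 ctr [ 0.56342472 -0.09621871] [ 0.56230264 -0.09704545]
[[ 0.4741 -0.0517]
 [ 0.467  -0.0755]
 [ 0.5859 -0.0891]
 [ 0.5786 -0.1125]] 0.024851598812398585
tongue yaw -18.394663371671477
holder rect ((560.8655395507812, -96.00578308105469), (101.2684326171875, 199.7898712158203), 69.96871185302734)
```

Request:
jog_arm --pt "-1.0 -1.2 0 0 0 0.6" --pt "-2.1 -2.5 0 0 0 1.2" --pt "-3.2 -3.7 0 0 0 1.8" --pt "-4.2 -5.0 0 0 0 2.4" --pt "-5.3 -6.2 0 0 0 3.0" --pt "-6.3 -7.5 0 0 0 3.6" --pt "-7.4 -8.7 0 0 0 4.3" --pt "-8.4 -9.9 0 0 0 4.9" --pt "-9.5 -11.2 0 0 0 5.5" --pt "-10.5 -12.4 0 0 0 6.1" --jaw 80

```text
t: 1.4
tcp_pos: [0.5352, -0.1201, 0.2395]
eef_rot: [0.0, -0.574, 0.819, 0.001]
force: [1.9, -1.4, -0.1]
width: 0.0801
```

Request:
jog_arm --pt "0 0 0 0 0 0" --pt "0 0 0 0 0 0" --pt "0 0 0 0 0 0"

```text
t: 1.78
tcp_pos: [0.5343, -0.1219, 0.2393]
eef_rot: [-0.0, -0.573, 0.82, 0.0]
force: [-0.2, -0.3, 1.0]
width: 0.08
```

```bash
python3 - <<'E'
from h import *
import json
s=env.get_state(); im=env.camera("wrist")[:,:,::-1]; cv2.imwrite("pics/w1.png",im)
json.dump({k:np.array(s[k]).tolist() for k in("tcp_pos","eef_rot","t","force")},open("w1.json","w")); print(s["tcp_pos"],s["eef_rot"],s["t"],s["force"])
E
```

```text
[ 0.53425074 -0.12193361  0.23928617] [-3.50970312e-04 -5.72836633e-01  8.19669338e-01  4.95287421e-04] 1.775 [-0.17105195 -0.30499912  0.97654083]
```

View pics/w1.png

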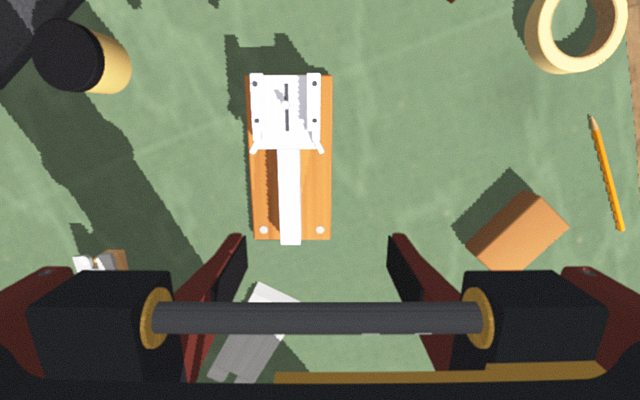

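```bash
python3 - <<'E'
from h import *
im=cv2.imread("pics/w1.png"); crop(im,235,60,345,160,7,"pics/w1a.png");crop(im,235,140,345,255,5,"pics/w1b.png")
E
```

```text
(no output)
```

View pics/w1a.png

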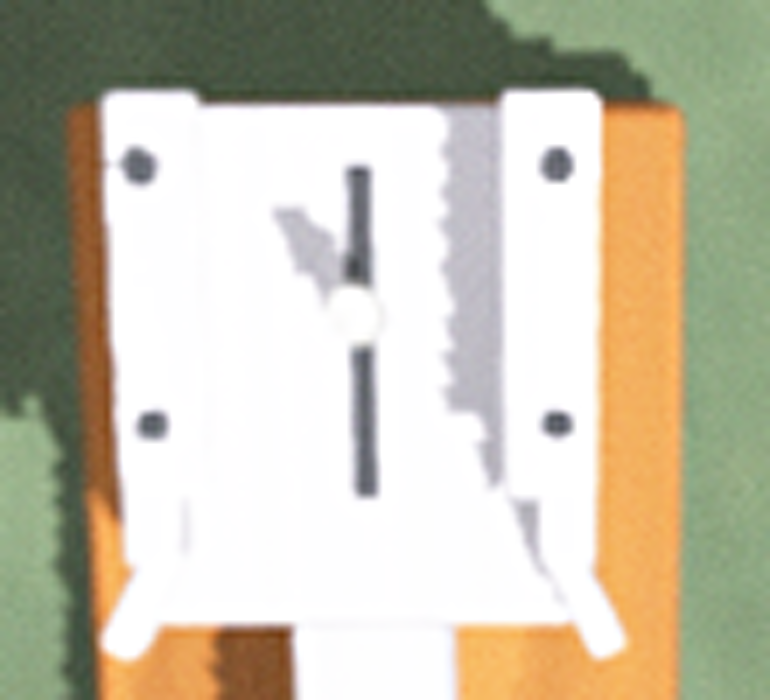

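View pics/w1b.png

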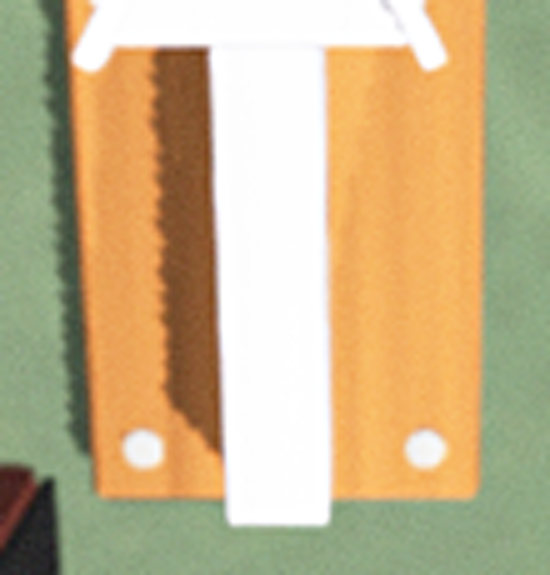

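```bash
python3 - <<'E'
from h import *
import json
s=json.load(open("w1.json"))
A=lambda x,y:(235+(x+.5)/7-.5,60+(y+.5)/7-.5)
B=lambda x,y:(235+(x+.5)/5-.5,140+(y+.5)/5-.5)
W=lambda uv,z:onz("wrist",uv,z,s)
s1=W(A(358,166),.04);s0=W(A(367,496),.04)
pin=W(A(355,316),.054)
te=[W(B(229,524),.04),W(B(329,524),.04)]
tn=[W(B(212,48),.04),W(B(325,48),.04)]
bc=[W(B(97,497),.014),W(B(480,497),.014),W(A(683,103),.014)]
for n,v in dict(s0=s0,s1=s1,pin=pin,te0=te[0],te1=te[1],tn0=tn[0],tn1=tn[1],b0=bc[0],b1=bc[1],b2=bc[2]).items(): print(n,v.round(4))
yaw=lambda a,b:np.degrees(np.arctan2(b[1]-a[1],b[0]-a[0]))
tm=(te[0]+te[1])/2; nm=(tn[0]+tn[1])/2
print("yaw slot",yaw(s0,s1),"tongue",yaw(tm,nm),"tm-s",yaw(tm,(s0+s1)/2),"base",yaw(bc[1],bc[2]),yaw(bc[0],bc[1])+90)
print("slot len",np.linalg.norm(s1-s0),"tongue len(115)",np.linalg.norm(tm-nm),"w24",np.linalg.norm(te[0]-te[1]),np.linalg.norm(tn[0]-tn[1]),"base",np.linalg.norm(bc[0]-bc[1]),np.linalg.norm(bc[2]-bc[1]))
print("tm to slotmid (158)",np.linalg.norm((s0+s1)/2-tm),"base ctr",(bc[0]+bc[2])/2)
y=np.radians(-20);u=np.array([np.cos(y),np.sin(y)])
sm=((s0+s1)/2)[:2]
print("ctr from slot",sm-63e-3*u,"from tongue end",tm[:2]+95e-3*u,"pin x from slot mid",63+1e3*(pin[:2]-sm)@u,"from end",-95+1e3*(pin[:2]-tm[:2])@u)
# blade in same image? gripper orientation
R=rot(s["eef_rot"]);print("tool x az",np.degrees(np.arctan2(R[1,0],R[0,0])), R.round(4).tolist())
E
```

```text
s0 [ 0.5997 -0.1116  0.04  ]
s1 [ 0.6453 -0.1282  0.04  ]
pin [ 0.6245 -0.1209  0.054 ]
te0 [ 0.4776 -0.0547  0.04  ]
te1 [ 0.4693 -0.0774  0.04  ]
tn0 [ 0.5846 -0.0938  0.04  ]
tn1 [ 0.576  -0.1173  0.04  ]
b0 [ 0.4868 -0.0184  0.014 ]
b1 [ 0.4528 -0.1115  0.014 ]
b2 [ 0.6394 -0.1791  0.014 ]
yaw slot -19.91315700209235 tongue -20.271746648551357 tm-s -19.86124065038309 base -19.933854056506075 -20.087984196660855
slot len 0.04849184569323757 tongue len(115) 0.113918300341434 w24 0.024165486654813342 0.025040586959078813 base 0.09904214193329738 0.198469204595163
tm to slotmid (158) 0.15848347724753598 base ctr [ 0.56311313 -0.09879057  0.014     ]
ctr from slot [ 0.56330071 -0.09835714] from tongue end [ 0.56271555 -0.09855261] pin x from slot mid 65.17986641981614 from end 65.66287890276462
tool x az -110.10344374923136 [[-0.3437, -0.9391, -0.0011], [-0.9391, 0.3437, 0.0004], [0.0, 0.0012, -1.0]]
```

Request:
jog_arm --pt "-1.2 0.8 0 0 0 -0.2" --pt "-2.4 1.6 0 0 0 -0.4" --pt "-3.6 2.5 0 0 0 -0.6" --pt "-4.8 3.3 0 0 0 -0.8" --pt "-6.0 4.1 0 0 0 -0.9" --pt "-6.9 4.9 0 0 0 -0.9" --pt "-6.9 4.9 0 0 0 -0.9" --pt "-6.9 4.9 0 0 0 -0.9" --pt "-6.9 4.9 0 0 0 -0.9"

```text
t: 2.95
tcp_pos: [0.4459, 0.2026, 0.2395]
eef_rot: [-0.0, -0.609, 0.793, 0.0]
force: [0.1, -0.0, -0.7]
width: 0.08
```

```bash
python3 - <<'E'
from h import *
import json
s=env.get_state(); im=env.camera("wrist")[:,:,::-1]; cv2.imwrite("pics/w2.png",im)
json.dump({k:np.array(s[k]).tolist() for k in("tcp_pos","eef_rot","t","force")},open("w2.json","w")); print(s["tcp_pos"],s["eef_rot"],s["t"],s["force"])
crop(im,200,60,400,260,4,"pics/w2a.png")
E
```

```text
[0.44594217 0.20259865 0.23951449] [-4.22214696e-04 -6.09310269e-01  7.92931759e-01  2.07807628e-04] 2.95 [ 0.1407787  -0.03440341 -0.71154602]
```

View pics/w2.png

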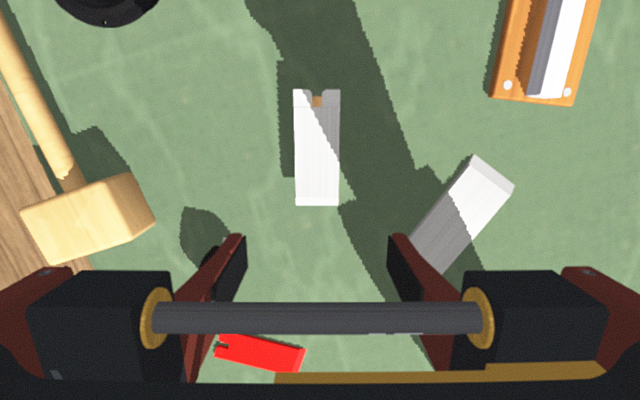

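View pics/w2a.png

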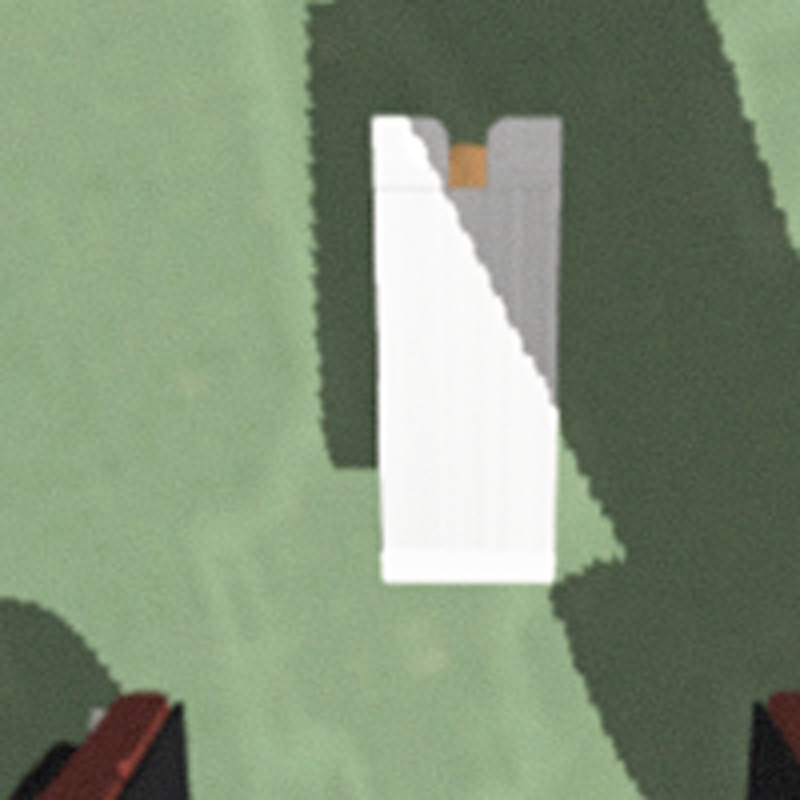

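```bash
python3 - <<'E'
from h import *
import json
s=json.load(open("w2.json"));R=rot(s["eef_rot"]);p=np.array(s["tcp_pos"])
A=lambda x,y:(200+(x+.5)/4-.5,60+(y+.5)/4-.5)
for n,uv,z in [("nL",(371,116),.036),("nR",(562,116),.036),("pL",(382,582),.03),("pR",(554,582),.03),("bevL",(382,549),.036),("bevR",(556,549),.036),("notchbL",(449,188),.036),("notchbR",(489,188),.036)]:
    w=onz("wrist",A(*uv),z,s); print(n,w.round(4),"tool mm",(1e3*R.T@(w-p)).round(1))
print("tool x az",np.degrees(np.arctan2(R[1,0],R[0,0])))
E
```

```text
nL [0.5506 0.2013 0.036 ] tool mm [ -25.8 -101.7  203.4]
nR [0.5375 0.1521 0.036 ] tool mm [  25.2 -101.6  203.4]
pL [0.4237 0.235  0.03  ] tool mm [-25.7  29.6 209.5]
pR [0.4105 0.1853 0.03  ] tool mm [ 25.8  29.7 209.6]
bevL [0.435  0.2314 0.036 ] tool mm [-25.1  17.8 203.5]
bevR [0.4219 0.1823 0.036 ] tool mm [ 25.8  17.9 203.5]
notchbL [0.5274 0.1861 0.036 ] tool mm [ -5.1 -83.2 203.4]
notchbR [0.5246 0.1756 0.036 ] tool mm [  5.7 -83.2 203.4]
tool x az -104.92068494814862
```

Request:
jog_arm --pt "0 0 1.3 0 0 0" --pt "0 0 2.6 0 0 0" --pt "0 0 3.8 0 0 0" --pt "0 0 4.7 0 0 0" --pt "0 0 5.2 0 0 0" --pt "0 0 5.2 0 0 0" --pt "0 0 5.2 0 0 0"

```text
t: 3.88
tcp_pos: [0.4465, 0.2026, 0.0323]
eef_rot: [0.0, -0.609, 0.793, 0.0]
force: [-1.2, 0.2, -0.5]
width: 0.0801
```

Request:
jog_arm --pt "0 0 0 0 0 0" --pt "0 0 0 0 0 0" --pt "0 0 0 0 0 0" --pt "0 0 0 0 0 0" --jaw 40 --squeeze 35

```text
t: 4.38
tcp_pos: [0.4467, 0.2026, 0.0326]
eef_rot: [0.0, -0.609, 0.793, -0.0]
force: [-1.1, -1.0, 4.2]
width: 0.0495
```

Request:
jog_arm --pt "0 0 -0.5 0 0 0" --pt "0 0 -1.3 0 0 0" --pt "0 0 -2.0 0 0 0" --pt "1.0 -0.4 -2.0 0 0 0.15" --pt "2.2 -0.9 -2.0 0 0 0.3" --pt "3.4 -1.4 -2.0 0 0 0.45" --pt "4.6 -1.9 -2.0 0 0 0.6" --pt "5.6 -2.3 -2.0 0 0 0.75" --pt "6.3 -2.55 -2.0 0 0 0.85" --pt "6.33 -2.55 -2.0 0 0 0.85"

```text
t: 5.62
tcp_pos: [0.479, -0.071, 0.112]
eef_rot: [-0.0, -0.571, 0.821, 0.0]
force: [0.2, 0.1, -2.0]
width: 0.0495
```

Request:
jog_arm --pt "0 0 0 0 0 0" --pt "0 0 0 0 0 0"

```text
t: 5.88
tcp_pos: [0.4787, -0.0699, 0.1118]
eef_rot: [-0.001, -0.572, 0.82, 0.0]
force: [0.3, 0.2, -3.3]
width: 0.0496
```

```bash
python3 - <<'E'
from h import *
import json
s=env.get_state(); im=env.camera("wrist")[:,:,::-1]; cv2.imwrite("pics/w3.png",im)
json.dump({k:np.array(s[k]).tolist() for k in("tcp_pos","eef_rot","t","force")},open("w3.json","w")); print(s["tcp_pos"],s["eef_rot"],s["t"],s["force"],s["ft_torque"],s["width"])
R=rot(s["eef_rot"]);print("tool x az",np.degrees(np.arctan2(R[1,0],R[0,0])))
v=R.T@(np.array([.563-.088*.9397,-.0985+.088*.342,.042])-s["tcp_pos"]);print("to go tool units",v/.04)
E
```

```text
[ 0.47868796 -0.0698895   0.11182555] [-6.30573357e-04 -5.71871162e-01  8.20343115e-01  3.87170083e-04] 5.875 [ 0.29437298  0.17364064 -3.3496676 ] [0.1349925  0.12560003 0.04895798] 0.049637377092051516
tool x az -110.23833326533236
to go tool units [-0.04987421 -0.02748403  1.74557378]
```

View pics/w3.png

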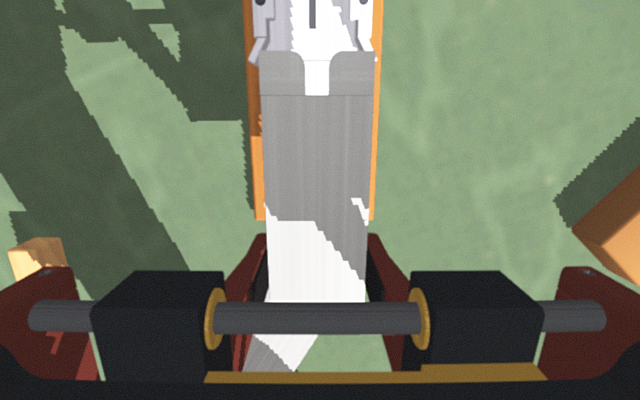

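```bash
python3 - <<'E'
from h import *
import json
im=cv2.imread("pics/w3.png"); crop(im,235,0,405,230,3.5,"pics/w3a.png")
E
```

```text
(no output)
```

View pics/w3a.png

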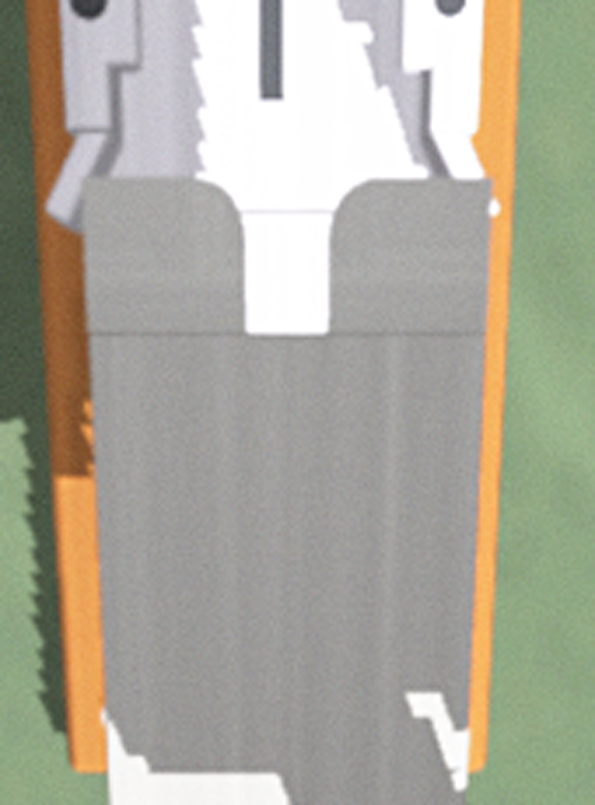

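```bash
python3 - <<'E'
from h import *
import json
s=json.load(open("w3.json"));R=rot(s["eef_rot"]);p=np.array(s["tcp_pos"])
A=lambda x,y:(235+(x+.5)/3.5-.5,(y+.5)/3.5-.5)
z=p[2]+.0034
for n,uv,zz in [("nL",(84,180),z),("nR",(490,180),z),("eL",(105,700),z),("eR",(468,700),z),("nbL",(246,334),z),("nbR",(330,334),z),("slot0",(271,99),.04),("bedcornerL",(107,180),.04)]:
    w=onz("wrist",A(*uv),zz,s); print(n,w.round(4),"tool mm",(1e3*R.T@(w-p)).round(1))
c=np.array([.563,-.0985]);u=np.array([np.cos(np.radians(-20)),np.sin(np.radians(-20))])
w=onz("wrist",A(271,99),.04,s)[:2];print("slot0 in holder",(w-c)@u*1e3,(w-c)@[-u[1],u[0]]*1e3)
E
```

```text
nL [ 0.5811 -0.0816  0.1152] tool mm [ -24.4 -100.1   -3.6]
nR [ 0.5641 -0.1277  0.1152] tool mm [  24.7 -100.1   -3.5]
eL [ 0.52   -0.0588  0.1152] tool mm [-24.7 -34.9  -3.5]
eR [ 0.5029 -0.1052  0.1152] tool mm [ 24.8 -34.9  -3.4]
nbL [ 0.5576 -0.0937  0.1152] tool mm [ -5.  -82.3  -3.5]
nbR [ 0.554  -0.1035  0.1152] tool mm [  5.5 -82.3  -3.5]
slot0 [ 0.5994 -0.1115  0.04  ] tool mm [  -2.8 -127.7   71.7]
bedcornerL [ 0.5972 -0.0783  0.04  ] tool mm [ -33.1 -114.2   71.7]
slot0 in holder 38.63229857959873 0.23274605775594023
```

Request:
jog_arm --pt "-0.03 -0.01 0.5 0 0 -0.02" --pt "-0.06 -0.03 1.0 0 0 -0.04" --pt "-0.06 -0.03 1.4 0 0 -0.04" --pt "-0.06 -0.03 1.6 0 0 -0.04" --pt "-0.06 -0.03 1.6 0 0 -0.04" --pt "-0.06 -0.03 1.6 0 0 -0.04"

```text
t: 6.68
tcp_pos: [0.4812, -0.068, 0.0483]
eef_rot: [-0.0, -0.574, 0.819, 0.0]
force: [0.4, -0.3, -2.0]
width: 0.0499
```

Request:
jog_arm --pt "0 0 0.03 0 0 0" --pt "0 0 0.05 0 0 0" --pt "0 0 0.07 0 0 0" --pt "0 0 0.07 0 0 0"

```text
t: 7.18
tcp_pos: [0.4811, -0.068, 0.0456]
eef_rot: [-0.0, -0.574, 0.819, 0.0]
force: [-0.0, -0.2, -3.5]
width: 0.0496
```

Request:
jog_arm --pt "0 0 0.02 0 0 0" --pt "0 0 0.04 0 0 0" --pt "0 0 0.06 0 0 0" --pt "0 0 0.06 0 0 0"

```text
t: 7.68
tcp_pos: [0.4811, -0.068, 0.0431]
eef_rot: [-0.0, -0.574, 0.819, 0.0]
force: [-0.8, -0.1, -2.6]
width: 0.0499
```

Request:
jog_arm --pt "0 0 0.01 0 0 0" --pt "0 0 0.02 0 0 0" --pt "0 0 0.02 0 0 0"

```text
t: 8.05
tcp_pos: [0.4811, -0.068, 0.0426]
eef_rot: [-0.0, -0.574, 0.819, -0.0]
force: [-2.5, 0.0, 4.4]
width: 0.0497
```

Request:
jog_arm --pt "0 0 0 0 0 0" --pt "0 0 0 0 0 0" --pt "0 0 0 0 0 0" --jaw 60

```text
t: 8.43
tcp_pos: [0.4813, -0.068, 0.0426]
eef_rot: [-0.0, -0.574, 0.819, -0.0]
force: [0.3, -0.2, -1.0]
width: 0.0603
```

```bash
python3 - <<'E'
from h import *
import json
s=env.get_state(); im=env.camera("wrist")[:,:,::-1]; cv2.imwrite("pics/w4.png",im)
json.dump({k:np.array(s[k]).tolist() for k in("tcp_pos","eef_rot","t","force")},open("w4.json","w")); print(s["tcp_pos"],s["eef_rot"],s["t"],s["force"],s["ft_torque"],s["width"])
crop(im,220,0,420,200,4,"pics/w4a.png")
crop(env.camera("scene")[:,:,::-1],280,130,380,230,6,"pics/s4.png")
E
```

```text
[ 0.48129068 -0.0680199   0.04258295] [-1.23039437e-04 -5.73641768e-01  8.19106280e-01 -9.31025022e-05] 8.425 [ 0.31009977 -0.24228057 -1.04284503] [-0.00144627  0.00986384 -0.04760982] 0.06026751542266424
```

View pics/w4.png

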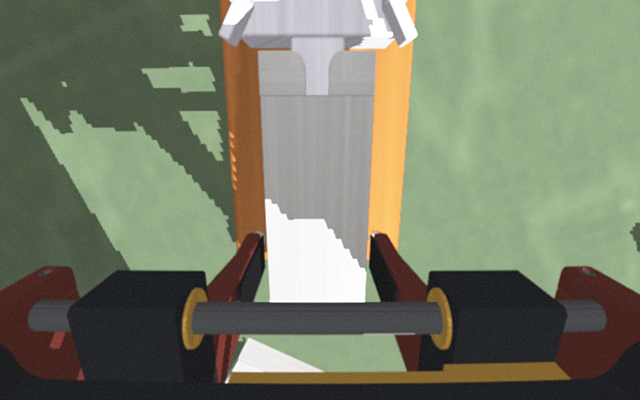

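View pics/w4a.png

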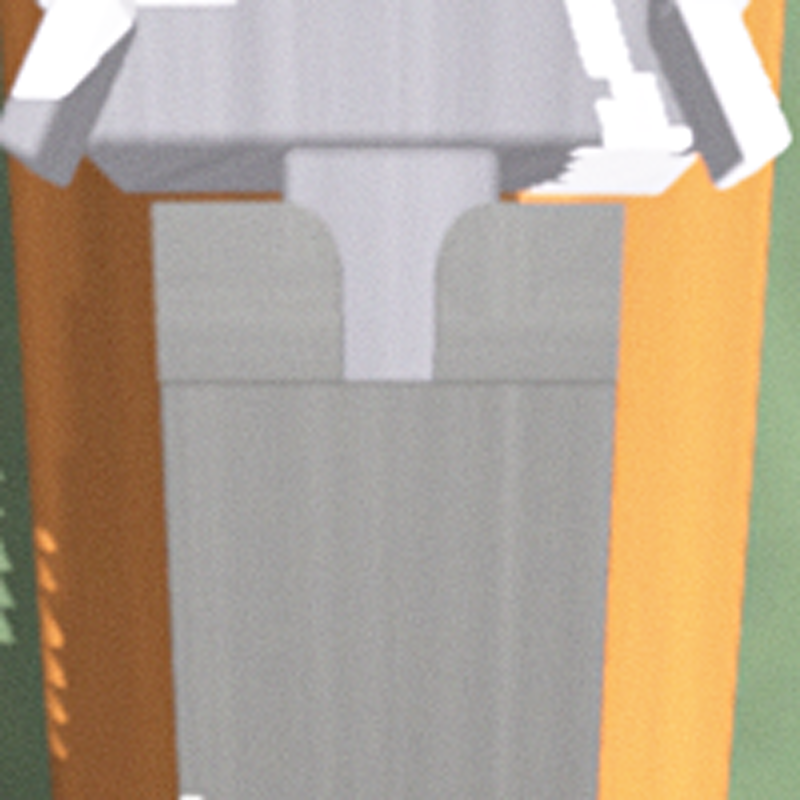

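View pics/s4.png

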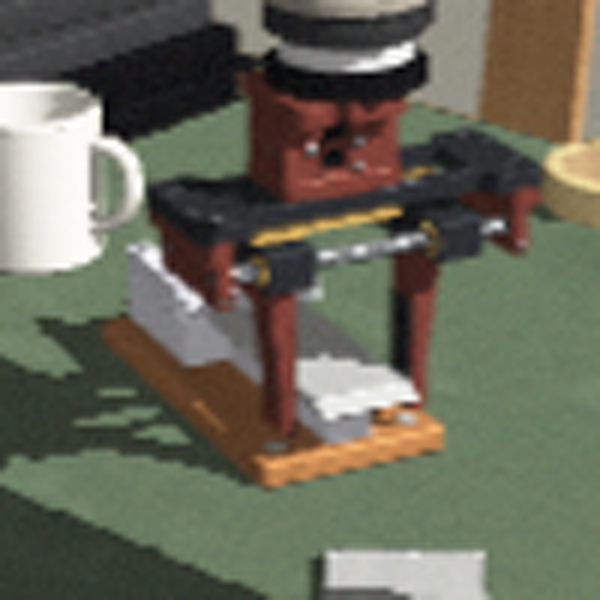

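```bash
python3 - <<'E'
from h import *
import json
s=json.load(open("w4.json"));R=rot(s["eef_rot"]);p=np.array(s["tcp_pos"])
A=lambda x,y:(220+(x+.5)/4-.5,(y+.5)/4-.5)
c=np.array([.563,-.0985]);u=np.array([np.cos(np.radians(-20)),np.sin(np.radians(-20))])
for n,uv,zz in [("nL",(152,203),.046),("nR",(624,203),.046),("eL",(180,790),.046),("eR",(599,790),.046),("nbL",(344,380),.046),("nbR",(434,380),.046),("tL",(285,152),.04),("tR",(498,152),.04),("bedL",(90,140),.04),("bedR",(696,145),.04),("base R",(768,190),.014),("base R2",(730,780),.014)]:
    w=onz("wrist",A(*uv),zz,s); print(n,w.round(4),"tool mm",(1e3*R.T@(w-p)).round(1),"holder",np.round([(w[:2]-c)@u*1e3,(w[:2]-c)@[-u[1],u[0]]*1e3],1))
print("tool x az",np.degrees(np.arctan2(R[1,0],R[0,0])))
E
```

```text
nL [ 0.5842 -0.079   0.046 ] tool mm [ -24.9 -100.4   -3.4] holder [13.2 25.6]
nR [ 0.5671 -0.1259  0.046 ] tool mm [  25.1 -100.4   -3.4] holder [ 13.2 -24.4]
eL [ 0.5237 -0.0572  0.046 ] tool mm [-24.7 -36.2  -3.4] holder [-51.1  25.4]
eR [ 0.5066 -0.1041  0.046 ] tool mm [ 25.2 -36.1  -3.4] holder [-51.1 -24.5]
nbL [ 0.5604 -0.0918  0.046 ] tool mm [ -4.7 -82.5  -3.4] holder [-4.7  5.4]
nbR [ 0.557 -0.101  0.046] tool mm [  5.1 -82.5  -3.4] holder [-4.7 -4.4]
tL [ 0.5853 -0.094   0.04  ] tool mm [ -11.1 -106.6    2.6] holder [19.4 11.8]
tR [ 0.5774 -0.1159  0.04  ] tool mm [  12.1 -106.6    2.6] holder [ 19.4 -11.4]
bedL [ 0.5938 -0.0745  0.04  ] tool mm [ -32.4 -108.     2.6] holder [20.7 33.1]
bedR [ 0.5707 -0.1365  0.04  ] tool mm [  33.8 -107.5    2.6] holder [ 20.3 -33.1]
base R [ 0.566  -0.1514  0.014 ] tool mm [  49.4 -108.2   28.6] holder [ 21.  -48.7]
base R2 [ 0.4917 -0.125   0.014 ] tool mm [ 50.  -29.2  28.6] holder [-58.  -49.3]
tool x az -109.9908596338159
```

Request:
jog_arm --pt "0.01 0 0 0 0 0" --pt "0.01 0 0 0 0 0" --pt "0.01 0 0 0 0 0" --pt "0.01 0 0 0 0 0" --jaw 40 --squeeze 20

```text
t: 9.02
tcp_pos: [0.481, -0.0684, 0.0425]
eef_rot: [-0.0, -0.574, 0.819, -0.0]
force: [0.6, 0.1, -1.7]
width: 0.0497
```

Request:
jog_arm --pt "0 -0.05 0 0 0 0" --pt "0 -0.12 0 0 0 0" --pt "0 -0.2 0 0 0 0" --pt "0 -0.3 0 0 0 0" --pt "0 -0.4 0 0 0 0" --pt "0 -0.4 0 0 0 0"

```text
t: 9.78
tcp_pos: [0.4943, -0.0733, 0.0425]
eef_rot: [-0.002, -0.574, 0.819, 0.001]
force: [-6.4, 1.8, 6.8]
width: 0.0499
```

Request:
jog_arm --pt "0 0 -0.01 0 0 0" --pt "0 0 -0.01 0 0 0" --pt "0 0 -0.01 0 0 0"

```text
t: 10.15
tcp_pos: [0.4942, -0.0733, 0.0427]
eef_rot: [-0.002, -0.574, 0.819, 0.001]
force: [-0.2, 0.5, -1.8]
width: 0.0496
```

```bash
cat > st.py <<'E'
from h import *
s=env.get_state();R=rot(s["eef_rot"]);p=np.array(s["tcp_pos"])
c=np.array([.563,-.0985]);u=np.array([np.cos(np.radians(-20)),np.sin(np.radians(-20))]);v=np.array([-u[1],u[0]])
print("t",round(s["t"],2),"holder x,y mm",np.round([(p[:2]-c)@u*1e3,(p[:2]-c)@v*1e3],2),"z",p[2].round(5),"F axial,lat,z",np.round([s["force"][:2]@u,s["force"][:2]@v,s["force"][2]],2),"T",np.round(s["ft_torque"],3),"toolz",R[:,2].round(4),"yaw",np.degrees(np.arctan2(R[1,0],R[0,0])).round(2))
E
python3 st.py
```

```text
t 10.15 holder x,y mm [-73.24   0.18] z 0.04273 F axial,lat,z [-0.36  0.39 -1.79] T [0.202 0.058 0.042] toolz [-0.0042  0.     -1.    ] yaw -109.96
```

Request:
jog_arm --pt "0 0 0 0.04 0 0" --pt "0 -0.05 -0.005 0.04 0 0" --pt "0 -0.1 -0.005 0.04 0 0" --pt "0 -0.15 -0.005 0.04 0 0" --pt "0 -0.2 -0.005 0.04 0 0" --pt "0 -0.2 -0.005 0.04 0 0"

```text
t: 10.9
tcp_pos: [0.5022, -0.0761, 0.043]
eef_rot: [-0.0, -0.574, 0.819, -0.001]
force: [1.0, -0.7, -0.6]
width: 0.0499
```

```bash
python3 st.py
```

```text
t 10.9 holder x,y mm [-64.79   0.22] z 0.04298 F axial,lat,z [ 1.13 -0.3  -0.64] T [ 0.05  -0.008  0.013] toolz [ 4.0e-04 -1.4e-03 -1.0e+00] yaw -109.97
```

Request:
jog_arm --pt "0 -0.05 0 0 0 0" --pt "0 -0.12 0 0 0 0" --pt "0 -0.2 0 0 0 0" --pt "0 -0.28 0 0 0 0" --pt "0 -0.36 0 0 0 0" --pt "0 -0.44 0 0 0 0" --pt "0 -0.5 0 0 0 0" --pt "0 -0.5 0 0 0 0"

```text
t: 11.9
tcp_pos: [0.5213, -0.083, 0.043]
eef_rot: [-0.0, -0.574, 0.819, -0.001]
force: [-0.1, 0.1, -2.3]
width: 0.0497
```

```bash
python3 st.py
```

```text
t 11.9 holder x,y mm [-44.52   0.25] z 0.04297 F axial,lat,z [-0.16  0.04 -2.34] T [ 0.027  0.024 -0.033] toolz [ 7.0e-04 -1.4e-03 -1.0e+00] yaw -109.98
```

Request:
jog_arm --pt "0 -0.05 0 0 0 0" --pt "0 -0.12 0 0 0 0" --pt "0 -0.19 0 0 0 0" --pt "0 -0.26 0 0 0 0" --pt "0 -0.33 0 0 0 0" --pt "0 -0.4 0 0 0 0" --pt "0 -0.4 0 0 0 0" --pt "0 -0.4 0 0 0 0"

```text
t: 12.9
tcp_pos: [0.5364, -0.0885, 0.043]
eef_rot: [-0.0, -0.574, 0.819, -0.001]
force: [0.1, 0.4, -2.9]
width: 0.0495
```

```bash
python3 st.py; python3 - <<'E'
from h import *
im=env.camera("wrist")[:,:,::-1]; cv2.imwrite("pics/w5.png",im)
crop(im,220,0,420,200,4,"pics/w5a.png")
crop(env.camera("top")[:,:,::-1],310,130,410,230,6,"pics/t5.png")
E
```

```text
t 12.9 holder x,y mm [-28.4    0.26] z 0.04304 F axial,lat,z [-0.07  0.37 -2.9 ] T [ 0.062  0.047 -0.029] toolz [ 9.0e-04 -1.4e-03 -1.0e+00] yaw -109.98
```

View pics/w5a.png

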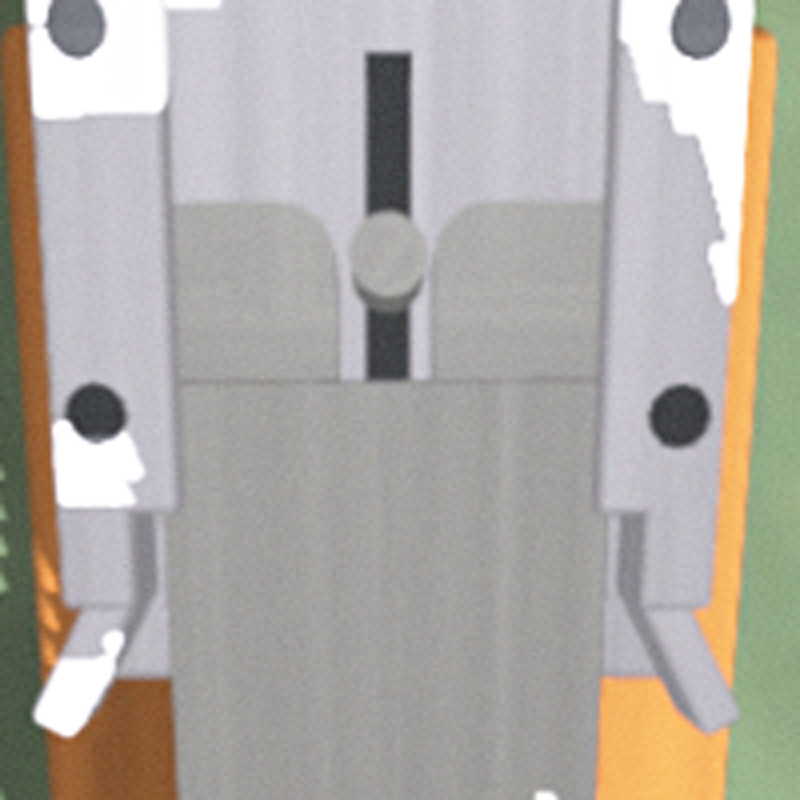

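View pics/t5.png

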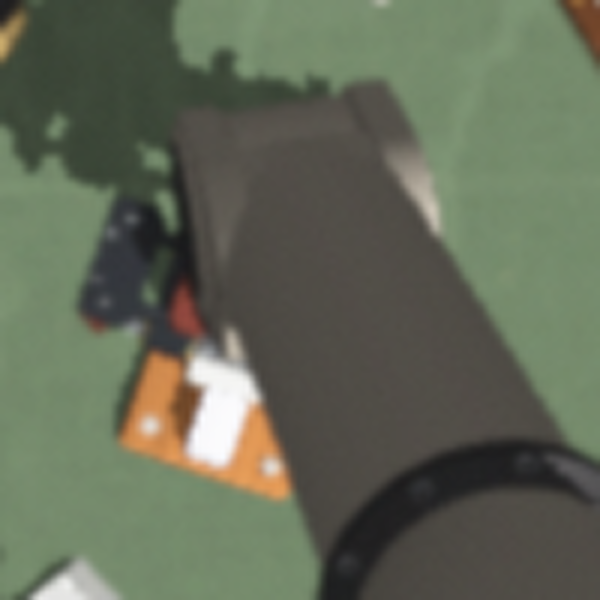

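```bash
python3 - <<'E'
from h import *
s=env.get_state();R=rot(s["eef_rot"]);p=np.array(s["tcp_pos"])
A=lambda x,y:(220+(x+.5)/4-.5,(y+.5)/4-.5)
g=lambda uv,z:1e3*R.T@(onz("wrist",A(*uv),z,s)-p)
for n,uv,z in [("pinL",(349,250),.054),("pinR",(428,250),.054),("pinTop",(388,210),.054),("pinTopnear",(388,286),.054),("pinbottomnear",(388,313),.04),("nbL",(342,380),.046),("nbR",(433,380),.046)]: print(n,g(uv,z).round(2))
E
```

```text
pinL [ -3.83 -94.54 -10.83]
pinR [  4.16 -94.54 -10.82]
pinTop [  0.11 -98.29 -10.82]
pinTopnear [  0.11 -91.13 -10.83]
pinbottomnear [  0.11 -90.1    3.17]
nbL [ -4.94 -82.51  -2.85]
nbR [  5.05 -82.51  -2.84]
```

Request:
jog_arm --pt "0 -0.03 0 0 0 0" --pt "0 -0.06 0 0 0 0" --pt "0 -0.09 0 0 0 0" --pt "0 -0.12 0 0 0 0" --pt "0 -0.14 0 0 0 0" --pt "0 -0.14 0 0 0 0"

```text
t: 13.75
tcp_pos: [0.5418, -0.0905, 0.0431]
eef_rot: [0.0, -0.574, 0.819, -0.001]
force: [0.2, -0.2, -2.0]
width: 0.0495
```

```bash
python3 st.py
```

```text
t 13.75 holder x,y mm [-22.71   0.28] z 0.04307 F axial,lat,z [ 0.28 -0.13 -2.02] T [-0.004 -0.028 -0.006] toolz [ 0.0011 -0.0014 -1.    ] yaw -109.98
```

Request:
jog_arm --pt "0 -0.01 0 0 0 0" --pt "0 -0.02 0 0 0 0" --pt "0 -0.025 0 0 0 0" --pt "0 -0.03 0 0 0 0"

```text
t: 14.25
tcp_pos: [0.5429, -0.0909, 0.0431]
eef_rot: [0.0, -0.574, 0.819, -0.001]
force: [0.1, -1.2, -2.3]
width: 0.0499
```

```bash
python3 st.py
```

```text
t 14.25 holder x,y mm [-21.52   0.24] z 0.04307 F axial,lat,z [ 0.51 -1.06 -2.29] T [ 0.063  0.08  -0.016] toolz [ 0.0011 -0.0015 -1.    ] yaw -109.98
```

Request:
jog_arm --pt "0 -0.005 0 0 0 0" --pt "0 -0.01 0 0 0 0"

```text
t: 14.5
tcp_pos: [0.5433, -0.091, 0.0431]
eef_rot: [0.0, -0.574, 0.819, -0.001]
force: [-0.8, 0.7, -2.3]
width: 0.05
```

Request:
jog_arm --pt "0 -0.005 0 0 0 0" --pt "0 -0.01 0 0 0 0"

```text
t: 14.75
tcp_pos: [0.5435, -0.0911, 0.043]
eef_rot: [-0.0, -0.574, 0.819, -0.001]
force: [-0.5, 0.7, -3.1]
width: 0.0495
```

Request:
jog_arm --pt "0 -0.005 0 0 0 0" --pt "0 -0.01 0 0 0 0"

```text
t: 15.0
tcp_pos: [0.5436, -0.0912, 0.0429]
eef_rot: [-0.0, -0.574, 0.819, -0.001]
force: [-1.3, 0.5, -2.1]
width: 0.0501
```

```bash
python3 st.py
```

```text
t 15.0 holder x,y mm [-20.76   0.25] z 0.04294 F axial,lat,z [-1.45  0.03 -2.06] T [ 0.221  0.31  -0.045] toolz [ 1.0e-04 -1.3e-03 -1.0e+00] yaw -109.97
```

Request:
jog_arm --pt "0 -0.01 0 0 0 0" --pt "0 -0.015 0 0 0 0"

```text
t: 15.25
tcp_pos: [0.5436, -0.0912, 0.0428]
eef_rot: [-0.001, -0.574, 0.819, -0.0]
force: [-3.5, 2.0, -1.8]
width: 0.0496
```

```bash
python3 st.py
```

```text
t 15.25 holder x,y mm [-20.71   0.2 ] z 0.04276 F axial,lat,z [-3.98  0.63 -1.78] T [ 0.293  0.634 -0.058] toolz [-0.001  -0.0012 -1.    ] yaw -109.97
```

Request:
jog_arm --pt "0 -0.015 0 0.01 0 0" --pt "0 -0.02 0 0.01 0 0" --pt "0 -0.023 0 0.01 0 0"

```text
t: 15.62
tcp_pos: [0.5437, -0.0913, 0.0426]
eef_rot: [-0.001, -0.574, 0.819, -0.0]
force: [-5.3, 2.9, -0.1]
width: 0.0494
```

```bash
python3 st.py
```

```text
t 15.62 holder x,y mm [-20.59   0.19] z 0.04258 F axial,lat,z [-5.95  0.92 -0.15] T [0.547 1.125 0.022] toolz [-0.0015 -0.0013 -1.    ] yaw -109.96
```

Request:
jog_arm --pt "0 -0.024 0 0.01 0 0" --pt "0 -0.027 0 0.01 0 0" --pt "0 -0.03 0 0.01 0 0" --pt "0 -0.03 0 0.01 0 0"

```text
t: 16.12
tcp_pos: [0.5437, -0.0913, 0.0425]
eef_rot: [-0.002, -0.574, 0.819, 0.0]
force: [-7.7, 2.0, 3.2]
width: 0.0494
```

```bash
python3 st.py
```

```text
t 16.12 holder x,y mm [-20.59   0.18] z 0.04255 F axial,lat,z [-7.89 -0.72  3.22] T [0.657 1.392 0.01 ] toolz [-0.0028 -0.0014 -1.    ] yaw -109.95
```

Request:
jog_arm --pt "0 -0.03 -0.005 0.01 0 0" --pt "0 -0.03 -0.005 0.01 0 0" --pt "0 -0.03 -0.005 0.01 0 0" --pt "0 -0.03 -0.005 0.01 0 0" --pt "0 -0.03 -0.005 0.01 0 0"

```text
t: 16.75
tcp_pos: [0.5437, -0.0913, 0.0426]
eef_rot: [-0.002, -0.574, 0.819, 0.001]
force: [-5.8, 3.0, 0.1]
width: 0.05
```

```bash
python3 st.py
```

```text
t 16.75 holder x,y mm [-20.58   0.19] z 0.04259 F axial,lat,z [-6.45  0.81  0.1 ] T [0.597 1.241 0.043] toolz [-0.004  -0.0015 -1.    ] yaw -109.93
```

Request:
jog_arm --pt "0 -0.03 -0.003 0.02 0 0" --pt "0 -0.034 -0.003 0.02 0 0" --pt "0 -0.034 -0.003 0.02 0 0" --pt "0 -0.034 -0.003 0.02 0 0"

```text
t: 17.25
tcp_pos: [0.5438, -0.0913, 0.0426]
eef_rot: [-0.002, -0.574, 0.819, 0.001]
force: [-7.1, 2.1, 2.0]
width: 0.0495
```

```bash
python3 st.py
```

```text
t 17.25 holder x,y mm [-20.55   0.2 ] z 0.04258 F axial,lat,z [-7.42 -0.43  1.98] T [ 6.780e-01  1.322e+00 -1.000e-03] toolz [-0.0045 -0.0018 -1.    ] yaw -109.92
```

Request:
jog_arm --pt "0 -0.034 -0.003 0.02 0 0" --pt "0 -0.036 -0.003 0.02 0 0" --pt "0 -0.036 -0.003 0.02 0 0" --pt "0 -0.036 -0.003 0.02 0 0" --pt "0 -0.036 -0.003 0.02 0 0" --pt "0 -0.036 -0.003 0.02 0 0" --pt "0 -0.036 -0.003 0.02 0 0" --pt "0 -0.036 -0.003 0.02 0 0"

```text
t: 18.25
tcp_pos: [0.5437, -0.0913, 0.0426]
eef_rot: [-0.003, -0.574, 0.819, 0.001]
force: [-6.4, 2.2, 2.7]
width: 0.0498
```

```bash
python3 st.py; python3 - <<'E'
from h import *
im=env.camera("wrist")[:,:,::-1]
crop(im,220,0,420,200,4,"pics/w6a.png")
E
```

```text
t 18.25 holder x,y mm [-20.57   0.13] z 0.04256 F axial,lat,z [-6.74 -0.15  2.74] T [0.688 1.384 0.045] toolz [-0.0052 -0.0022 -1.    ] yaw -109.92
```

View pics/w6a.png

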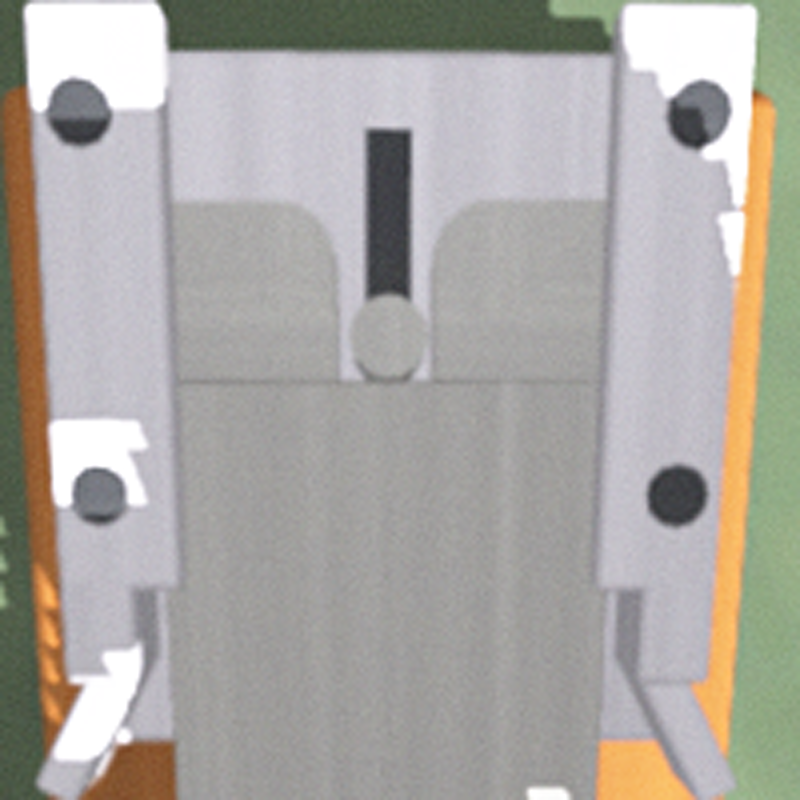

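Request:
jog_arm --pt "0 -0.036 -0.006 0.03 0 0" --pt "0 -0.04 -0.008 0.03 0 0" --pt "0 -0.042 -0.008 0.03 0 0" --pt "0 -0.042 -0.008 0.03 0 0"

```text
t: 18.8
tcp_pos: [0.5438, -0.0913, 0.0426]
eef_rot: [-0.003, -0.574, 0.819, 0.0]
force: [-7.2, 3.2, 1.4]
width: 0.0499
```

```bash
python3 st.py
```

```text
t 18.8 holder x,y mm [-20.55   0.19] z 0.04259 F axial,lat,z [-7.86  0.52  1.39] T [ 0.692  1.41  -0.039] toolz [-0.0053 -0.0027 -1.    ] yaw -109.91
```

Request:
jog_arm --pt "0 -0.043 -0.01 0.03 0 0" --pt "0 -0.044 -0.01 0.03 0 0" --pt "0 -0.044 -0.01 0.03 0 0" --pt "0 -0.044 -0.01 0.03 0 0" --pt "0 -0.044 -0.01 0.03 0 0" --pt "0 -0.044 -0.01 0.03 0 0" --pt "0 -0.044 -0.01 0.03 0 0" --pt "0 -0.044 -0.01 0.03 0 0"

```text
t: 19.8
tcp_pos: [0.5437, -0.0913, 0.0426]
eef_rot: [-0.003, -0.574, 0.819, 0.0]
force: [-6.9, 2.4, 0.9]
width: 0.0496
```

```bash
python3 st.py
```

```text
t 19.8 holder x,y mm [-20.55   0.15] z 0.0426 F axial,lat,z [-7.34 -0.08  0.91] T [ 0.732  1.428 -0.004] toolz [-0.0056 -0.0033 -1.    ] yaw -109.89
```

Request:
jog_arm --pt "0 -0.006 0 0 0 0" --pt "0 -0.006 0 0 0 0" --pt "0 -0.006 0 0 0 0"

```text
t: 20.18
tcp_pos: [0.5437, -0.0913, 0.0426]
eef_rot: [-0.003, -0.574, 0.819, 0.0]
force: [-4.8, 1.5, 0.6]
width: 0.0501
```

Request:
jog_arm --pt "0 0 0 0 0 0" --pt "0 0 0 0 0 0" --pt "0 0 0 0 0 0" --pt "0 0 0 0 0 0" --jaw 66

```text
t: 20.68
tcp_pos: [0.5441, -0.0914, 0.0428]
eef_rot: [-0.003, -0.574, 0.819, 0.0]
force: [0.3, -0.4, -0.4]
width: 0.0659
```

```bash
python3 st.py; python3 - <<'E'
from h import *
im=env.camera("wrist")[:,:,::-1]
crop(im,220,0,420,200,4,"pics/w7a.png")
E
```

```text
t 20.68 holder x,y mm [-20.15   0.2 ] z 0.04276 F axial,lat,z [ 0.46 -0.26 -0.42] T [ 0.027 -0.052  0.034] toolz [-0.0054 -0.0033 -1.    ] yaw -109.9
```

View pics/w7a.png

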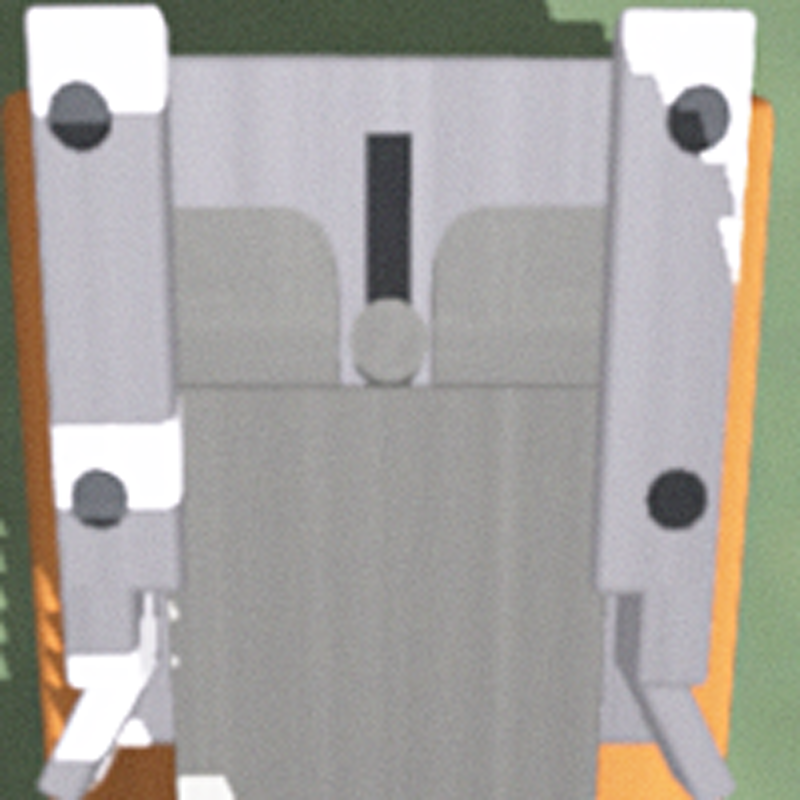

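Released, and the notch still sits against the pin: pin disc at about (388,340), notch bottom at row 384. Next I'll lift straight up and check.

Request:
jog_arm --pt "0 0 -0.3 0 0 0" --pt "0 0 -1.0 0 0 0" --pt "0 0 -2.0 0 0 0" --pt "0 0 -3.2 0 0 0" --pt "0 0 -4.0 0 0 0" --pt "0 0 -4.0 0 0 0" --pt "0 0 -4.0 0 0 0"

```text
t: 21.6
tcp_pos: [0.5443, -0.0909, 0.2024]
eef_rot: [-0.004, -0.574, 0.819, 0.0]
force: [-0.3, -0.0, -0.7]
width: 0.0661
```

```bash
python3 - <<'E'
from h import *
s=env.get_state(); im=env.camera("wrist")[:,:,::-1]; print(s["tcp_pos"],s["t"])
cv2.imwrite("pics/w8.png",im);crop(im,250,80,390,240,5,"pics/w8a.png")
import json;json.dump({k:np.array(s[k]).tolist() for k in("tcp_pos","eef_rot")},open("w8.json","w"))
crop(env.camera("scene")[:,:,::-1],220,130,380,270,5,"pics/s8.png")
E
```

```text
[ 0.54431384 -0.09090623  0.20235544] 21.6
```

View pics/w8a.png

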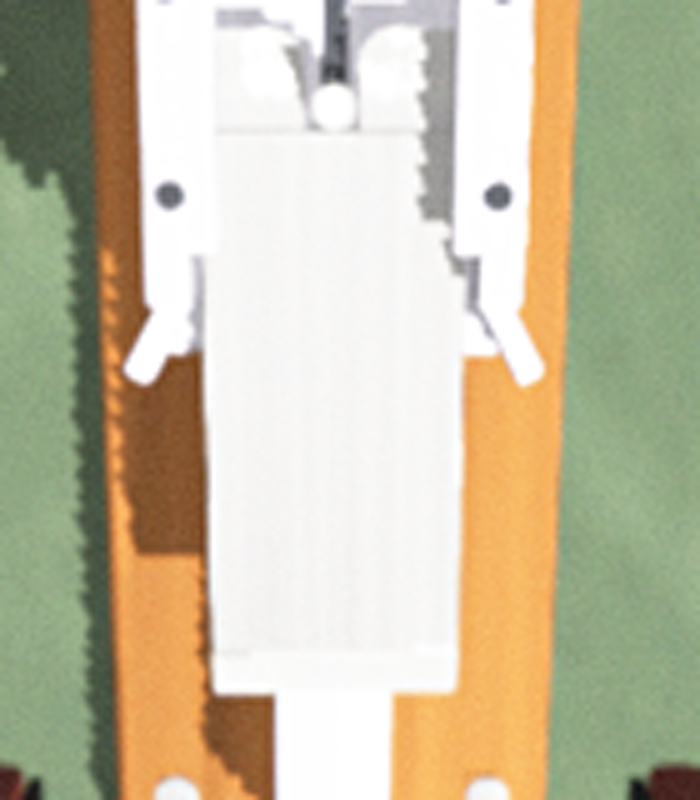

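View pics/s8.png

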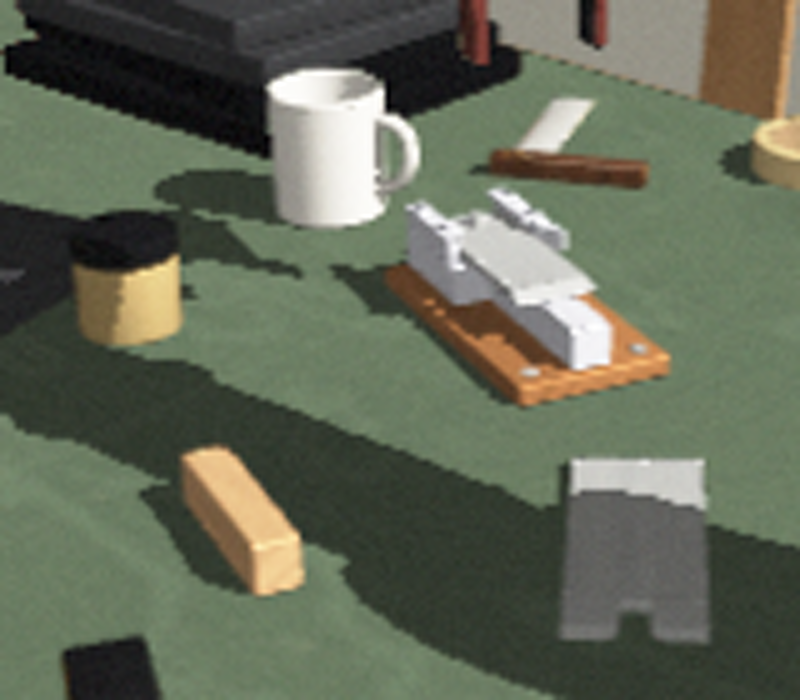

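```bash
python3 - <<'E'
from h import *
import json
s=json.load(open("w8.json"));R=rot(s["eef_rot"]);p=np.array(s["tcp_pos"])
A=lambda x,y:(250+(x+.5)/5-.5,80+(y+.5)/5-.5)
g=lambda uv,z:1e3*R.T@(onz("wrist",A(*uv),z,s)-p)
for n,uv,z in [("pinL",(311,106),.054),("pinR",(358,106),.054),("nbL",(306,131),.046),("nbR",(359,131),.046),("eL",(206,400),.046),("eR",(463,400),.046),("pL",(211,645),.046),("pR",(459,645),.046)]: print(n,g(uv,z).round(2))
E
```

```text
pinL [ -4.23 -86.7  147.92]
pinR [  4.29 -86.7  147.97]
nbL [ -5.31 -82.59 155.94]
nbR [  4.6  -82.59 155.99]
eL [-25.11 -32.22 156.07]
eR [ 25.14 -32.17 156.34]
pL [-25.25  17.87 156.31]
pR [ 25.44  17.97 156.58]
```

```bash
python3 -c "
from plant import env
print(env.sign_off(), env.get_state()['t'])"
```

```text
the job is handed in; nothing more can be done
the job is handed in; nothing more can be done
```

The plane iron is home in the honing holder, flat and straight in the channel, with its notch against the pin. I handed the job in at about 21.7 s of the 72 s allowed; no verdict was reported.

**Moves:** I gripped the iron across its width about 36 mm behind its middle and laid it on the tongue. I then let go and re-gripped it so it lay flat before sliding it under the lips. Early in the slide the nose dug in slightly (about 7 N along the bed). I raised and levelled the tool by about 0.2 mm and 0.24°, and after that it ran freely.

**Pressing:** At the pin the wrist read 6 to 8 N along the bed for about 4 s, and never more than 7.9 N at any reading. The force was read only at the end of each move. The force on the pin itself was somewhat lower, because the bed takes some of the push as friction.

**Last checks, from the wrist camera after letting go and lifting clear:**
- **Fit on the pin:** the pin axis is 4.1 mm from the notch bottom, where 4.0 mm means touching. The pin is about 0.4 mm off the notch's centre line.
- **Straight and flat:** the blade's sides run parallel to the channel, and its width measures right for lying on the bed top.
- **Bystanders:** I never came near the wax tin, sanding block or tape measure. I did not measure their positions again.

No check failed. The small disagreements, such as 2 mm between the top and wrist cameras on the holder's position, were within the calibration error.

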